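# Tip the amplifier module down and slide it home

## Robot

A 6-joint arm with a two-finger parallel gripper is mounted at the origin on the work surface. World frame = base frame: x ahead of the robot, y to its left, z up, the work surface at z = 0. Lengths are in m, angles in rad, forces in N, time in s.
With the tool pointing down it reaches from about 0.225 to 0.875 m from the base axis. Payload 3.4 kg.
Tool frame: the origin (TCP) lies midway between the tips of the shut fingers; the grasp point (between the pads) lies behind it (manip.grip_point_offset is the z of the grasp point in the tool frame, in m); z points along the fingers, x is the direction in which the jaws open and shut, and the axes are right-handed (so a half turn about z gives the same grasp; the last joint's range is limited). The gripper opens to 85 mm and grips with 20 to 120 N. Pads are 22 mm wide; open, the fingers measure 114 mm over their backs; the gripper's body (76 mm by 85 mm) begins 54 mm behind the grasp point. The pads swing forward as they close: fully open they stand 13 mm farther back than shut.
Start: joints at [1.025, 0.276, 1.505, -0, 1.361, -0.121], TCP at [0.237, 0.524, 0.21] pointing down, gripper open.
Joint ranges: [-2.89, 2.89], [-0.75, 2.08], [0.22, 2.7], [-1.18, 4.32], [0.11, 2.71], [-2.7, 2.7]. Speed limits (rad/s): [2.57, 2.57, 3.14, 3.14, 3.14, 3.14].

## Interface

Orientations are given as a unit quaternion [w, x, y, z].
In Python, from rig import manip, eyes, recognise, regions_of, mark_of gives the robot as it stands.
- The arm moves only by the shell command python3 -m inch 'ROWS' [FORCE]. ROWS is JSON, a list of rows, each a list of 5 numbers: the gripper command: -1 is shut, 1 is fully open, values between are in proportion, then the shift along the tool's x, y, z in mm, then the turn about the tool's z in degrees. A call has 1 to 20 rows; each row shifts and turns the pose as measured when the row begins, along the tool's axes as they then stand; what a row does not reach is not made up. A row lasts 1/12 s, in which the tool goes at most 41.7 mm and 7.16 degrees, less where a joint would pass 70% of its speed; a pose out of reach is approached as far as the arm can. A call with a gripper value outside its range is refused whole. The fingers move at their own pace and stop on an object; FORCE is the grip in N (left out, the last holds). Time passes only in rows, so rows that do not move let the fingers close. It gives the time, the measured TCP pose, the force and the opening at its end, in the units of the state.
- manip.get_state(): the state, without advancing time (a new reading comes with each control period).
- eyes.get_image(name): name is "side" or "top" or "wrist"; returns a dict with "frame" (480x640x3 uint8, red, green, blue), "K" (3x3 intrinsics, pixels), "rvec" (rotation vector, rad) and "tvec" (3), from world to camera coordinates, as OpenCV has them; the wrist camera has in their place "mount" (4x4, takes a point from camera to tool coordinates, whose origin is the TCP and whose axes are the tool frame's). Camera axes: x right, y down, z forward; pixel columns grow to the right and rows downward; lengths in m; the calibration is good to about 2 mm. A picture is of the moment at which its call begins: read the wrist's pose just before it. There is no depth.
- manip.sign_off(): hands the job in, once; it reports no verdict.
Trained networks look in a picture, given as the dict that the camera call returned (one of the last four; its "shot" number tells which), for a name from the list of things; names that differ only in an ending like _2 or _b are one class to them, and where a whole thing is asked for, a point or a joint stands for the part that bears it (a point fixed in the world has none). Each returns a list of dicts, best first, with "confidence" (0 to 1); they miss things now and then, are a little off and sometimes report something else, mostly with a low value. They report only what shows in the picture. A call takes as long as a camera call. They do not tell look-alikes from the thing itself.
- recognise(picture, target): "bbox" ([left, top, width, height] in pixels, round what is visible of it).
- regions_of(picture, target): "mask" (480x640 bool, what is visible of it) and "bbox" ([left, top, width, height] in pixels, round what is visible of it).
- mark_of(picture, target): "point" ([row, column] in pixels: a listed point, or the origin of a listed thing).
The state is a dict: "clock": time; "qpos": joint angles; "qd": joint speeds; "effort": joint torques, N m; "position": TCP position; "ee_rot": TCP orientation; "contact_force": force on the tool from outside, world axes, zero at the start; "moment": the same for the moment, N m; "width": finger opening in m.
Only numpy, scipy, OpenCV 4.12 (cv2) and the standard library are available. Lean on these libraries where they do the work, as an engineer would, in place of code of your own. Each camera call takes 0.05 s, during which the arm holds its last target.

## Task

In the open radio chassis the finned amplifier module stands on its tail in one of the two lanes. With the fingertips only, push it over away from its finned side so that it comes to lie in its lane with the fins up, and then push on its tail to slide it along the lane until it is fully home against the chassis end wall. Do not pick it up, leave the smooth module standing where it is in the other lane, and do not disturb the microphone, the spray can or the screwdriver.

Things in the scene. Friction and masses are not known exactly. Their poses are not given: they have to be found in the camera images.
- chassis: open grey steel tray, fixed to the bench, 270 (x) by 290 (y) mm; origin at the centre of its underside, z up. Lane floor 4 mm above the bench. End wall across the +x end, inner face at x = +115, 44 high; the -x end is open, towards the robot. Two lanes along x, centred at y = +70 and -70, 66 wide between 4 mm rails (tops 18 above the bench, x = -120 to +115)
- stop_left (a point): point on the end wall's inner face, 29 mm above the bench, at the middle of the y = +70 mm lane: where the contact end of a module lying there arrives when home
- stop_right (a point): the same for the lane at y = -70 mm
- amp: finned amplifier module, loose, 0.3 to 0.65 kg, 50 (x) by 60 (y) by 100 (z) mm: grey box, its whole -x side (towards the robot) made of seven aluminium fins over the full height. Starts standing on its tail in either lane, square to it within 3 degrees. Origin at the centre of the tail end (underside while standing); z points to the contact end, x away from the fins
- amp_top (a point): centre of the amplifier module's contact end, 100 mm from the tail along its z: on top while it stands, against the end wall when home. Just tipped, it still lies 35 to 75 mm short of the wall, give or take some slip. Lying fins up, the module is 50 high, its x points down, and its 60 by 50 mm tail faces the open end; sliding it takes 1.5 to 5 N
- amp_center (a point): middle of the amplifier module, 50 mm from either end: 54 mm above the bench while it stands, 29 mm when it lies. It tips about its lower +x edge (about 2 N on the fins at 85 mm above the bench), balances at some 27 degrees, and beyond that falls by itself onto its smooth side on the rubber-lined lane
- filter: the smooth module without fins, loose, same outside size 50 by 60 by 100 mm, standing on its tail in the other lane; origin at the centre of its underside, z up. To be left standing
- mic: hand microphone, black with a grey end, lying loose on the bench at one long side of the chassis, 145 by 58 by 34 mm, long along its x; origin under its middle. To be left alone
- can: bare pale metal spray can with a white cap, diameter 48, 130 mm tall, standing loose on the bench at the other long side of the chassis; origin at the centre of its underside. To be left alone
- driver: screwdriver with a black handle lying loose on the bench beyond the end wall, along its x, about 200 mm long. To be left alone
There are look-alikes about, which are no part of the job. What is shaped like the filter but blue or purple is not meant.

How it is judged:
By the outcome, as a careful person would: the job done as asked, in the order asked, and still so for the second after the job is handed in, with the robot touching nothing.
It also fails if it takes over 45 s, if anything falls off the work surface, if the arm or the gripper's body presses on something with over 40 N, if the wrist force passes 120 N, or if a joint passes its speed limit or range.

## Working session

There is one attempt and no reset: what is moved stays moved. The work goes in short steps, Python scripts to look and compute and a shell command to move; the robot and the scene stay as the last step left them, time stands still between calls to the robot, and variables do not carry over. Pictures are saved under pics/ and viewed, and the job is handed in when it is done.

```bash
ls; mkdir -p pics; python3 - <<'E'
from rig import manip, eyes, recognise, regions_of, mark_of
import cv2
print(manip.get_state(), manip.grip_point_offset)
for n in ("top","side"):
    p=eyes.get_image(n)
    cv2.imwrite(f"pics/{n}0.png",p["frame"][:,:,::-1])
    print(n,p["K"],p["rvec"],p["tvec"])
    for t in ("amp","filter","chassis"):
        for r in recognise(p,t)[:4]: print(t,r)
    for t in ("amp_top","stop_left","stop_right","amp","filter","chassis"):
        for r in mark_of(p,t)[:3]: print(t,r)
E
```

```text
pics
{'clock': 0.0, 'qpos': array([ 1.02499016e+00,  2.76607951e-01,  1.50614833e+00,  1.82641996e-05,
        1.36072082e+00, -1.21000467e-01]), 'qd': array([ 5.08172801e-04,  8.93821743e-04,  1.33354895e-05, -1.30116141e-03,
        3.12597473e-04,  4.01710934e-04]), 'effort': array([ 5.64604397e-04, -4.16771686e+01, -2.45799476e+01, -2.40059071e-04,
        1.10100769e-02, -2.98179444e-06]), 'position': array([0.23667736, 0.5233931 , 0.20922632]), 'ee_rot': array([ 4.03493437e-04,  8.40281499e-01,  5.42149532e-01, -8.51502925e-04]), 'contact_force': array([ 0.7843554 , -0.56870524,  0.8633192 ]), 'moment': array([ 0.01007706, -0.00747609, -0.02920423]), 'width': 0.08555161181433145} -0.0187
top [[501.80588056   0.         320.97783053]
 [  0.         501.80588056 229.39442486]
 [  0.           0.           1.        ]] [ 2.12015286 -2.16040995  0.16303186] [0.03447244 0.58797127 0.90460546]
amp {'bbox': [383.3, 255.9, 44.2, 35.3], 'confidence': 0.7}
filter {'bbox': [309.7, 228.2, 37.4, 41.9], 'confidence': 0.95}
filter {'bbox': [400.8, 342.3, 50.8, 51.0], 'confidence': 0.81}
filte
[... 883 characters left out ...]
dence': 0.79}
filter {'bbox': [302.0, 237.3, 45.0, 75.4], 'confidence': 0.71}
filter {'bbox': [209.3, 371.0, 74.2, 106.6], 'confidence': 0.7}
filter {'bbox': [325.8, 292.0, 60.2, 89.5], 'confidence': 0.6}
chassis {'bbox': [256.8, 234.3, 248.2, 196.3], 'confidence': 0.72}
amp_top {'point': [310.7, 357.8], 'confidence': 0.59}
stop_left {'point': [262.9, 412.0], 'confidence': 0.9}
stop_right {'point': [319.7, 462.9], 'confidence': 0.71}
amp {'point': [362.1, 354.2], 'confidence': 0.92}
filter {'point': [446.0, 252.7], 'confidence': 0.67}
filter {'point': [300.1, 323.5], 'confidence': 0.59}
filter {'point': [261.7, 216.7], 'confidence': 0.58}
chassis {'point': [324.5, 366.9], 'confidence': 0.85}
```

View pics/top0.png

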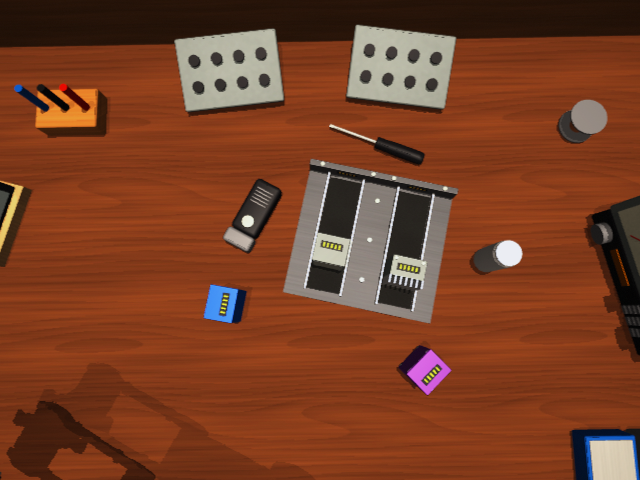

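View pics/side0.png

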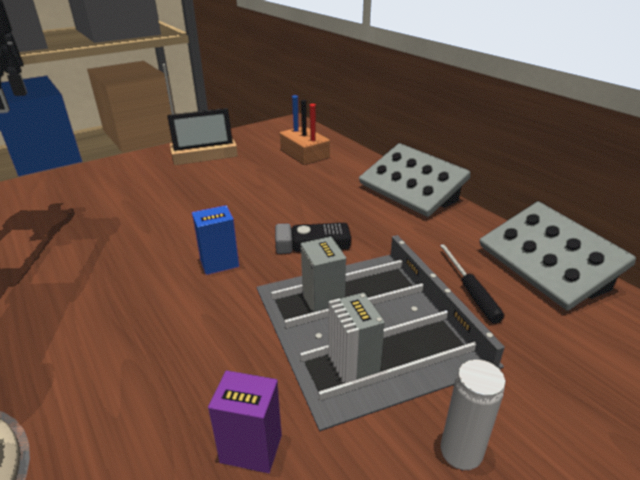

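The top view shows a white-grey finned module at (407,272) in the right-hand lane (fins at 405,283) and a smooth grey one at (331,248) in the left lane. The blue box (224,303) and purple box (427,370) are look-alikes. I'll confirm with an enlarged crop and fit the chassis pose.

```bash
python3 - <<'E'
import cv2
a=cv2.imread("pics/top0.png")
c=a[150:330,275:465]; cv2.imwrite("pics/crop0.png",cv2.resize(c,None,fx=4,fy=3.3333,interpolation=cv2.INTER_CUBIC) if 0 else cv2.resize(c,None,fx=3.3,fy=3.3,interpolation=cv2.INTER_CUBIC))
E
```

```text
(no output)
```

View pics/crop0.png

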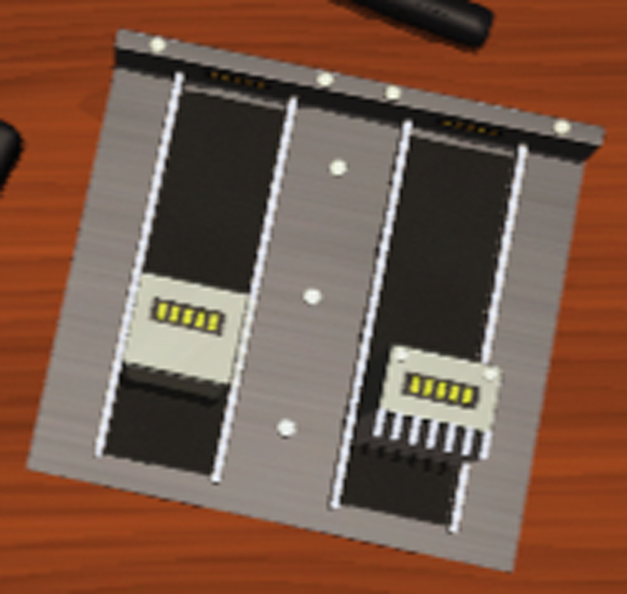

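```bash
cat > h.py <<'E'
import numpy as np, cv2
from scipy.optimize import least_squares
K=np.array([[501.80588056,0,320.97783053],[0,501.80588056,229.39442486],[0,0,1]])
rv=np.array([2.12015286,-2.16040995,0.16303186]); tv=np.array([0.03447244,0.58797127,0.90460546])
def proj(P,p=None):
    if p is None: p=dict(K=K,rvec=rv,tvec=tv)
    return cv2.projectPoints(np.asarray(P,float),p["rvec"],p["tvec"],p["K"],None)[0][:,0]
def place(P,q):
    c,s=np.cos(q[2]),np.sin(q[2]);P=np.asarray(P,float)
    return np.c_[q[0]+c*P[:,0]-s*P[:,1],q[1]+s*P[:,0]+c*P[:,1],P[:,2]]
def fit(M,uv,q0,p=None):
    r=least_squares(lambda q:(proj(place(M,q),p)-uv).ravel(),q0)
    return r.x,r.fun.reshape(-1,2)
def back(uv,z,p=None):
    if p is None: p=dict(K=K,rvec=rv,tvec=tv)
    R=cv2.Rodrigues(p["rvec"])[0];d=R.T@np.linalg.inv(p["K"])@np.array([uv[0],uv[1],1]);C=-R.T@p["tvec"]
    return C+d*(z-C[2])/d[2]
E
python3 - <<'E'
from h import *
ys=[.105,.035,-.035,-.105]
M=[[-.12,y,.018] for y in ys]+[[.115,y,.018] for y in ys]
uv=np.array([(99,455),(216,481),(335,507),(455,530),(180,75),(294,100),(408,123),(523,148)])/3.3+[275,150]
q,r=fit(M,uv,[.5,0,-.2]); print("chassis",q,np.degrees(q[2])); print(r.round(1))
M=[[.025,.03,.104],[.025,-.03,.104],[-.025,.03,.104],[-.025,-.03,.104]]
uv=np.array([(395,347),(498,370),(378,437),(485,458)])/3.3+[275,150]
a,r=fit(M,uv,[.5,0,-.2]); print("amp",a,np.degrees(a[2]),r.round(1))
c,s=np.cos(q[2]),np.sin(q[2]);d=a[:2]-q[:2];print("amp in chassis",c*d[0]+s*d[1],-s*d[0]+c*d[1])
uv=np.array([(142,272),(249,294),(121,363),(229,386)])/3.3+[275,150]
a,r=fit(M,uv,[.5,0,-.2]); print("filter",a,np.degrees(a[2]),r.round(1))
d=a[:2]-q[:2];print("filter in chassis",c*d[0]+s*d[1],-s*d[0]+c*d[1])
print("stopR",place([[.115,-.07,.029]],q))
print("can", back((509,253),.13))
E
```

```text
chassis [ 0.57155094 -0.07222374 -0.22679316] -12.994290767732755
[[-0.5  1. ]
 [-0.1  0.7]
 [-0.1  0.5]
 [-0.3  1.3]
 [ 0.  -0.5]
 [ 0.1 -1. ]
 [ 0.4 -0.9]
 [ 0.5 -1.3]]
amp [ 0.50094922 -0.12760129 -0.21950749] -12.57685286869718 [[-1.  -0.4]
 [ 1.4 -0.6]
 [-1.   0.2]
 [ 0.5  0.8]]
amp in chassis -0.05634191930991456 -0.06983454014040909
filter [ 0.54309245  0.0061434  -0.23249513] -13.32098962292989 [[-0.5 -0.1]
 [ 0.2  0.3]
 [-0.2 -0.2]
 [ 0.5  0. ]]
filter in chassis -0.045350901262642934 0.06996134452675082
stopR [[ 0.6678663  -0.16628942  0.029     ]]
can [ 0.52846507 -0.29695918  0.13      ]
```

The crop confirms it: the right-lane module at about (407,272) has seven fins facing the robot, so it's the amp and its lane is y = -70. The smooth module in the left lane is the filter. Next: the approach moves.

```bash
cat >> h.py <<'E'
from scipy.spatial.transform import Rotation as Rn
CH=np.array([0.57155,-0.07222,-0.2268])
def go(lx,ly,z):
    from rig import manip
    s=manip.get_state(); w,x,y,zz=s["ee_rot"]; R=Rn.from_quat([x,y,zz,w])
    T=place([[lx,ly,z]],CH)[0]; A=R.as_matrix()
    c,sn=np.cos(CH[2]),np.sin(CH[2]); d=s["position"][:2]-CH[:2]
    yaw=np.degrees(np.arctan2(A[1,1],A[0,1])-CH[2])
    print("t",round(s["clock"],2),"local",(1000*np.array([c*d[0]+sn*d[1],-sn*d[0]+c*d[1],s["position"][2]])).round(1),"tooly yaw rel chassis",yaw.round(2),"tilt",A[:,2].round(3),"F",s["contact_force"].round(2),"w",round(s["width"],4))
    print("to target (tool mm)",(1000*A.T@(T-s["position"])).round(1),"turn",yaw.round(1))
E
python3 - <<'E'
from h import *
print("purple",back((427,370),.104),"blue",back((224,303),.104)); P=place([[-.135,-.07,.2]],CH);print(P)
d=back((427,370),.104)[:2]-CH[:2];c,s=np.cos(CH[2]),np.sin(CH[2]);print("purple local",c*d[0]+s*d[1],-s*d[0]+c*d[1])
go(-.135,-.07,.20)
E
```

```text
purple [ 0.33414615 -0.15233382  0.104     ] blue [0.45329378 0.19416708 0.104     ]
[[ 0.42426698 -0.11007118  0.2       ]]
purple local -0.21330971610565408 -0.1314449617632916
t 1.0 local [-460.   505.6  210.2] tooly yaw rel chassis -11.35 tilt [ 0.  0. -1.] F [ 0.33  0.1  -0.31] w 0.0856
to target (tool mm) [-500.5  431.9   10.1] turn -11.3
```

```bash
python3 -m inch '[[-1,0,0,0,-6],[-1,0,0,0,-5.3],[-1,0,0,0,0]]' 20; python3 -c "
from h import *
go(-.135,-.07,.20)"
```

```text
clock: 1.25
position: [0.237, 0.5239, 0.2101]
ee_rot: [-0.0, 0.78, 0.625, 0.0]
contact_force: [0.2, 0.5, -0.6]
width: 0.0514
t 1.25 local [-460.   505.7  210.1] tooly yaw rel chassis 0.43 tilt [ 0.  0. -1.] F [ 0.24  0.53 -0.56] w 0.0514
to target (tool mm) [-578.1  320.7   10.1] turn 0.4
```

```bash
python3 -m inch '[[-1,-34,19,0,0.4],[-1,-34,19,0,0],[-1,-34,19,0,0],[-1,-34,19,0,0],[-1,-34,19,0,0],[-1,-34,19,0,0],[-1,-34,19,0,0],[-1,-34,19,0,0],[-1,-34,19,0,0],[-1,-34,19,0,0],[-1,-34,19,0,0],[-1,-34,19,0,0],[-1,-34,19,0,0],[-1,-34,19,0,0],[-1,-34,19,0,0],[-1,-34,19,0,0]]'; python3 -c "
from h import *
go(-.135,-.07,.20)"
```

```text
clock: 2.58
position: [0.4077, -0.0937, 0.2095]
ee_rot: [0.002, 0.791, 0.612, 0.008]
contact_force: [0.9, -0.1, 0.5]
width: 0.0
t 2.58 local [-154.8  -57.8  209.5] tooly yaw rel chassis -1.48 tilt [ 0.014  0.007 -1.   ] F [ 0.87 -0.14  0.45] w 0.0
to target (tool mm) [-11.8  20.    9.6] turn -1.5
```

```bash
python3 -m inch '[[-1,-12,20,10,-1.5],[-1,0,0,35,0],[-1,0,0,35,0],[-1,0,0,35,0],[-1,0,0,5,0],[-1,0,0,0,0]]'; python3 - <<'E'
from h import *
from rig import *
go(-.095,-.07,.085)
for n in ("side","wrist","top"):
    p=eyes.get_image(n); cv2.imwrite(f"pics/{n}1.png",p["frame"][:,:,::-1])
E
```

```text
clock: 3.08
position: [0.4343, -0.1252, 0.0897]
ee_rot: [0.01, 0.791, 0.612, 0.01]
contact_force: [0.4, 0.2, 0.1]
width: 0.0001
t 3.08 local [-121.9  -82.5   89.7] tooly yaw rel chassis -1.57 tilt [ 0.028 -0.004 -1.   ] F [0.44 0.23 0.09] w 0.0001
to target (tool mm) [13.2 26.4  5.4] turn -1.6
```

View pics/side1.png

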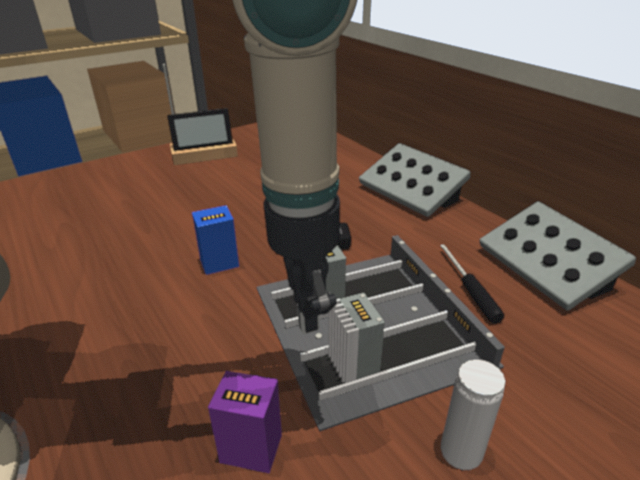

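View pics/wrist1.png

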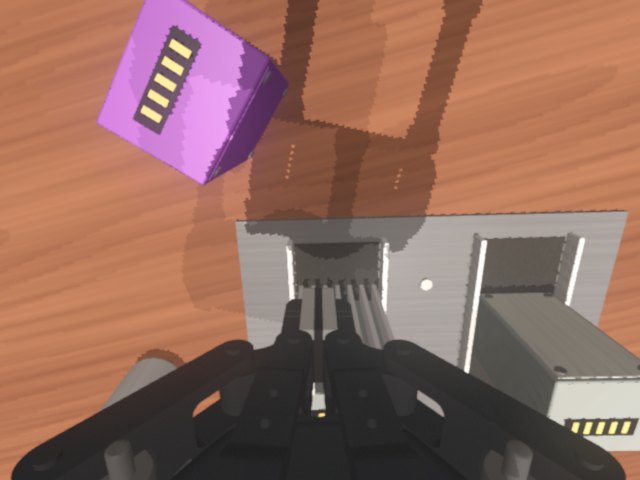

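The side view shows the shut fingers at about (312,325), behind the amp's fins (342,330), with no contact. The wrist view shows them about 12 mm off the lane's centre, so I'll centre them first.

```bash
python3 -m inch '[[-1,6,0,2,-1],[-1,6,0,2,-0.6],[-1,0,0,0,0],[-1,0,0,0,0]]'; python3 - <<'E'
from h import *
go(-.095,-.07,.085)
E
```

```text
clock: 3.57
position: [0.4434, -0.1135, 0.0937]
ee_rot: [0.018, 0.781, 0.625, 0.014]
contact_force: [0.2, -0.8, -0.3]
width: -0.0001
t 3.57 local [-115.6  -69.1   93.7] tooly yaw rel chassis 0.33 tilt [ 0.044 -0.011 -0.999] F [ 0.2  -0.85 -0.33] w -0.0001
to target (tool mm) [-1.  20.2  9.6] turn 0.3
```

```bash
python3 -m inch '[[-1,0,4,4,0],[-1,0,4,4,0],[-1,0,4,1,0],[-1,0,0,0,0]]'; python3 - <<'E'
from h import *
go(-.055,-.07,.085)
E
```

```text
clock: 3.9
position: [0.458, -0.1163, 0.0861]
ee_rot: [0.02, 0.78, 0.625, 0.015]
contact_force: [0.9, 0.1, 1.0]
width: -0.0003
t 3.9 local [-100.7  -68.5   86.1] tooly yaw rel chassis 0.41 tilt [ 0.048 -0.012 -0.999] F [0.91 0.09 1.02] w -0.0003
to target (tool mm) [-1.8 45.6  3.4] turn 0.4
```

Now the tipping push, in small steps.

```bash
python3 -m inch '[[-1,0,4,0,0],[-1,0,4,0,0],[-1,0,4,0,0],[-1,0,4,0,0],[-1,0,4,0,0],[-1,0,4,0,0]]'; python3 - <<'E'
from h import *
from rig import *
go(-.055,-.07,.085)
p=eyes.get_image("side"); cv2.imwrite(f"pics/side2.png",p["frame"][:,:,::-1])
E
```

```text
clock: 4.4
position: [0.4831, -0.1223, 0.0865]
ee_rot: [0.019, 0.78, 0.625, 0.014]
contact_force: [-0.4, -1.3, 0.2]
width: 0.0
t 4.4 local [-74.9 -68.7  86.5] tooly yaw rel chassis 0.36 tilt [ 0.046 -0.012 -0.999] F [-0.38 -1.35  0.18] w 0.0
to target (tool mm) [-1.4 19.8  2.4] turn 0.4
```

View pics/side2.png

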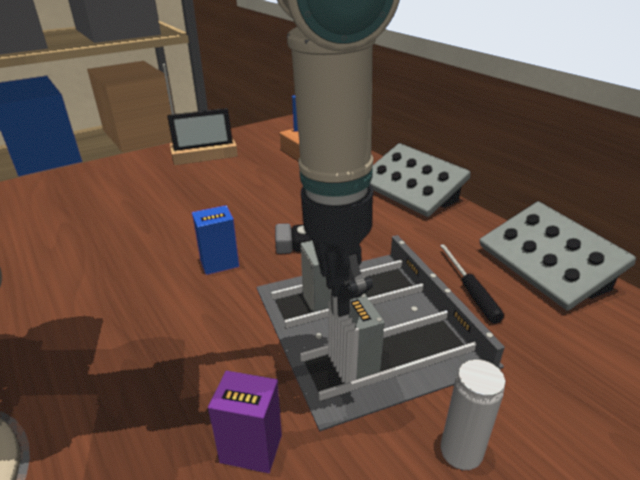

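The side view shows the fingers at about (343,285) right at the fins' upper edge, with the module upright or only just starting to lean. I'll push on.

```bash
python3 -m inch '[[-1,0,4,0,0],[-1,0,4,0,0],[-1,0,4,0,0]]'; python3 - <<'E'
from h import *
from rig import *
go(-.055,-.07,.085)
p=eyes.get_image("side"); cv2.imwrite(f"pics/side3.png",cv2.resize(p["frame"][200:420,230:510,::-1],None,fx=2.5,fy=2.5))
E
```

```text
clock: 4.7
position: [0.4965, -0.1254, 0.0872]
ee_rot: [0.019, 0.78, 0.625, 0.014]
contact_force: [0.1, -0.4, 0.4]
width: 0.0
t 4.7 local [-61.2 -68.7  87.2] tooly yaw rel chassis 0.35 tilt [ 0.047 -0.012 -0.999] F [ 0.14 -0.43  0.41] w 0.0
to target (tool mm) [-1.3  6.1  2.5] turn 0.4
```

View pics/side3.png

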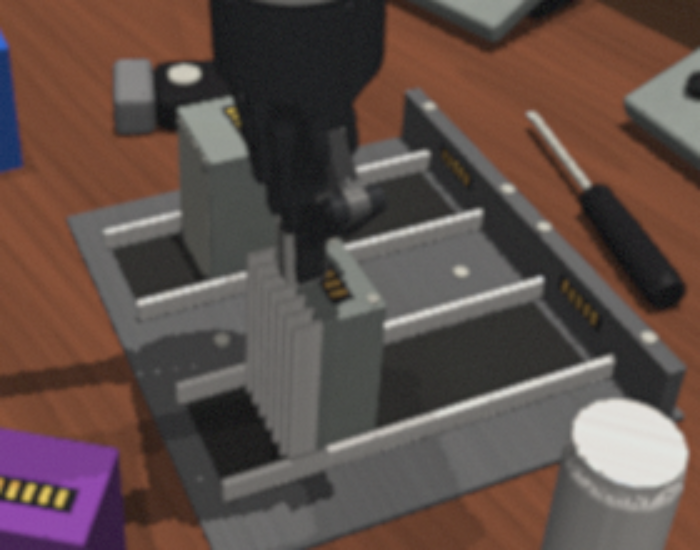

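```bash
python3 - <<'E'
from h import *
from rig import *
s=manip.get_state()
p=eyes.get_image("side"); 
print("tcp px",proj([s["position"]],p), "amp top if unmoved", proj(place([[x,y,.104] for x in(-.081,-.031) for y in (-.1,-.04)],CH),p).round())
f=p["frame"][:,:,::-1].copy()
cv2.imwrite("pics/side4.png",cv2.resize(f[230:390,270:430],None,fx=3.7,fy=3.7,interpolation=cv2.INTER_CUBIC))
p=eyes.get_image("wrist");cv2.imwrite("pics/wrist4.png",p["frame"][:,:,::-1])
E
```

```text
tcp px [[351.16605509 323.00886121]] amp top if unmoved [[346. 334.]
 [327. 303.]
 [384. 323.]
 [363. 294.]]
```

View pics/side4.png

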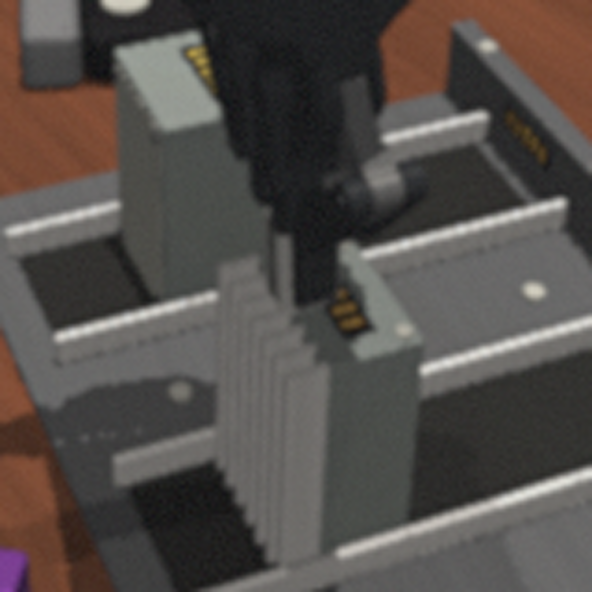

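View pics/wrist4.png

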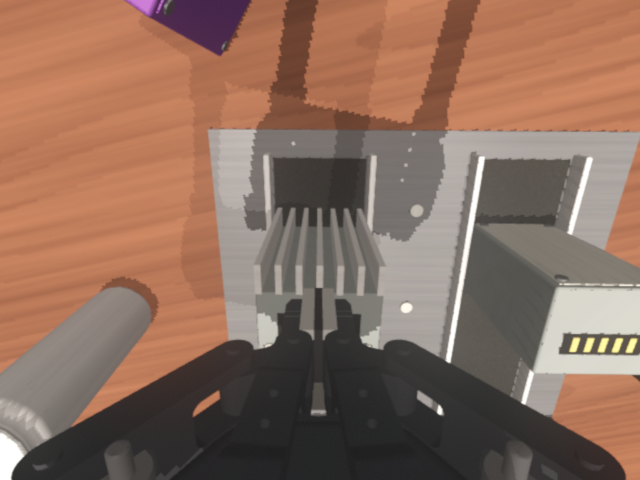

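```bash
python3 - <<'E'
from h import *
from rig import *
s=manip.get_state(); print(s["clock"],s["position"],s["contact_force"],s["moment"])
p=eyes.get_image("wrist"); M=p["mount"]; print(M.round(3))
Mi=np.linalg.inv(M)
P=np.array([[0,0,-.04,1],[0,0,-.02,1],[0,0,0,1],[0,.011,0,1],[0,-.011,0,1],[.0,0,.02,1]])@Mi.T
print((P[:,:3]@p["K"].T/P[:,2:3])[:,:2].round())
q=eyes.get_image("side")
A=Rn.from_quat(s["ee_rot"][[1,2,3,0]]).as_matrix()
print(proj([s["position"]+A[:,2]*z for z in (-.04,-.02,0,.01)],q).round())
t=eyes.get_image("top"); f=t["frame"][:,:,::-1].copy()
print("top",proj([s["position"]+A[:,2]*z for z in (-.04,-.02,0,.01)],t).round())
cv2.imwrite("pics/top5.png",cv2.resize(f[150:330,275:465],None,fx=3.3,fy=3.3,interpolation=cv2.INTER_CUBIC))
E
```

```text
4.85 [ 0.49647277 -0.12546552  0.08717971] [-0.9410408   0.24303112  0.31835584] [ 0.05431573  0.03432052 -0.03472479]
[[ 1.    -0.002 -0.001  0.   ]
 [ 0.002  0.954  0.299 -0.076]
 [ 0.    -0.299  0.954 -0.163]
 [ 0.     0.     0.     1.   ]]
[[318. 328.]
 [318. 304.]
 [318. 286.]
 [318. 305.]
 [318. 266.]
 [318. 271.]]
[[350. 300.]
 [350. 312.]
 [350. 323.]
 [350. 329.]]
top [[409. 275.]
 [407. 275.]
 [405. 275.]
 [405. 275.]]
```

View pics/top5.png

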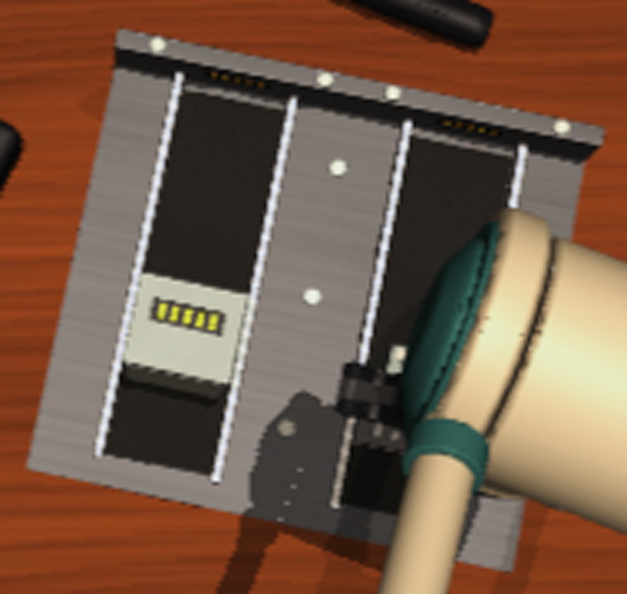

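```bash
python3 - <<'E'
from h import *
from rig import *
q=eyes.get_image("side")
pos=np.array([0.4343,-0.1252,0.0897]);A=Rn.from_quat([.791,.612,.010,.010]).as_matrix()
im=cv2.imread("pics/side1.png")[200:360,240:400].copy()
im=cv2.resize(im,None,fx=3.7,fy=3.7,interpolation=cv2.INTER_CUBIC)
for z in (0,-.02):
  for y in (-.011,0,.011):
    u=proj([pos+A@[0,y,z]],q)[0]; print(z,y,u.round(1)); c=((u-[240,200])*3.7).astype(int)
    cv2.circle(im,tuple(map(int,c)),3,(0,0,255) if z==0 else (0,255,0),-1)
cv2.imwrite("pics/side1b.png",im)
p=eyes.get_image("wrist"); Mi=np.linalg.inv(p["mount"])
for z in (0,-.01,-.02):
  for y in (-.011,0,.011):
    P=Mi@[0,y,z,1]; print(z,y,(p["K"]@P[:3]/P[2])[:2].round())
cv2.imwrite("pics/wrist5.png",cv2.resize(p["frame"][190:350,240:400,::-1],None,fx=3.7,fy=3.7,interpolation=cv2.INTER_CUBIC))
E
```

```text
0 -0.011 [300.3 344.6]
0 0 [309.  342.1]
0 0.011 [317.6 339.7]
-0.02 -0.011 [299.4 332.7]
-0.02 0 [308.2 330.2]
-0.02 0.011 [317.  327.8]
0 -0.011 [318. 266.]
0 0 [318. 286.]
0 0.011 [318. 305.]
-0.01 -0.011 [318. 274.]
-0.01 0 [318. 294.]
-0.01 0.011 [318. 314.]
-0.02 -0.011 [318. 282.]
-0.02 0 [318. 304.]
-0.02 0.011 [318. 325.]
```

View pics/side1b.png

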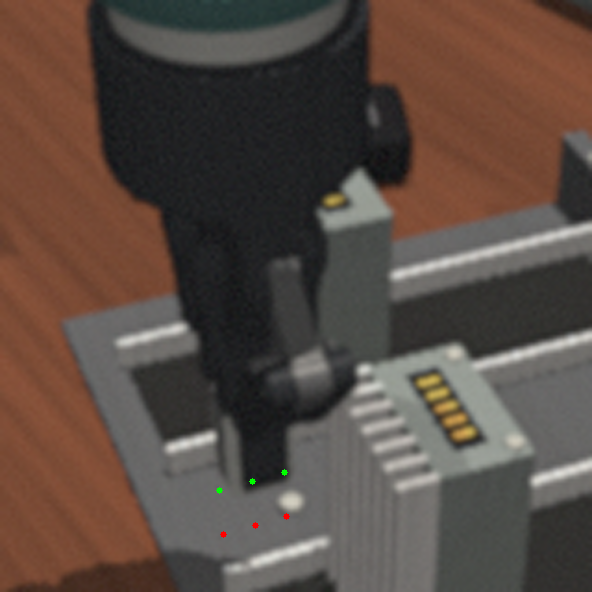

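View pics/wrist5.png

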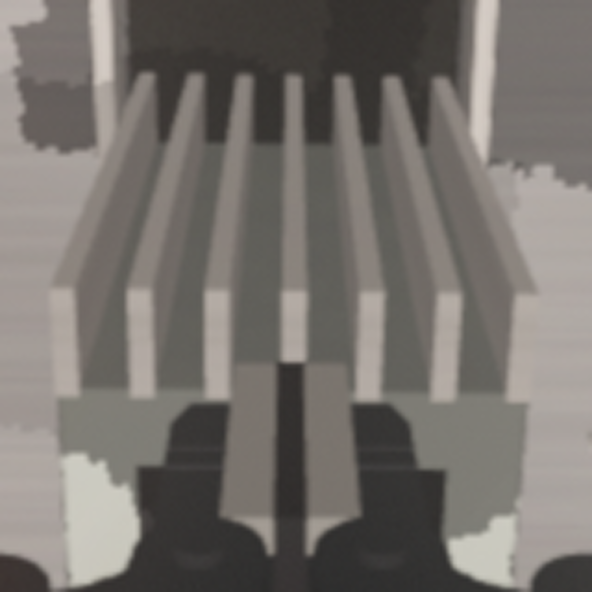

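The enlargements show the amp untouched. The visible fingertips end about 20 mm behind the reported TCP (green marks, not red), so they passed just over its top (107 mm against 104 mm). I'll back off, lower by that amount and push again.

```bash
python3 -m inch '[[-1,0,0,-8,0],[-1,0,-10,-4,0],[-1,0,-15,0,0],[-1,0,-15,0,0],[-1,0,-12,0,0],[-1,0,-4,0,0],[-1,0,0,0,0]]'; python3 - <<'E'
from h import *
go(-.115,-.07,.066)
E
```

```text
clock: 5.68
position: [0.4358, -0.1116, 0.0992]
ee_rot: [0.02, 0.78, 0.625, 0.015]
contact_force: [0.8, 0.0, 0.9]
width: -0.0002
t 5.68 local [-123.4  -68.9   99.2] tooly yaw rel chassis 0.37 tilt [ 0.047 -0.013 -0.999] F [0.79 0.04 0.86] w -0.0002
to target (tool mm) [-1.1  6.7 33.6] turn 0.4
```

```bash
python3 -m inch '[[-1,0,0,12,0],[-1,0,0,12,0],[-1,0,0,8,0],[-1,0,0,0,0],[-1,0,0,0,0]]'; python3 - <<'E'
from h import *
from rig import *
go(-.100,-.07,.066)
p=eyes.get_image("side"); cv2.imwrite(f"pics/side6.png",cv2.resize(p["frame"][200:420,230:510,::-1],None,fx=2.5,fy=2.5))
E
```

```text
clock: 6.1
position: [0.44, -0.1132, 0.0683]
ee_rot: [0.023, 0.78, 0.625, 0.016]
contact_force: [0.3, 0.6, 0.5]
width: 0.0002
t 6.1 local [-119.   -69.5   68.3] tooly yaw rel chassis 0.35 tilt [ 0.054 -0.015 -0.998] F [0.31 0.58 0.54] w 0.0002
to target (tool mm) [-0.6 18.8  3.3] turn 0.3
```

View pics/side6.png

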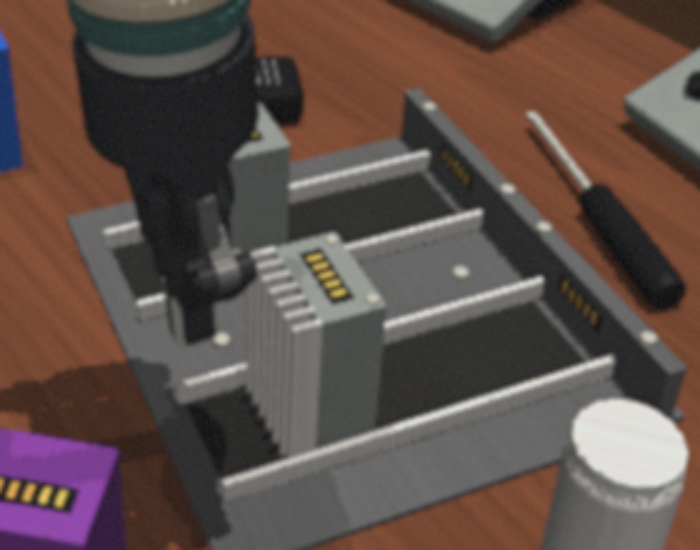

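The side view shows the amp unmoved and the tips at about (200,340) in the crop, clearly below its top edge and behind the fins. Pushing.

```bash
python3 -m inch '[[-1,0,5,1,0],[-1,0,5,1,0],[-1,0,5,1,0],[-1,0,4,0,0],[-1,0,4,0,0],[-1,0,4,0,0],[-1,0,4,0,0],[-1,0,4,0,0]]'; python3 - <<'E'
from h import *
from rig import *
go(-.055,-.07,.066)
p=eyes.get_image("side"); cv2.imwrite(f"pics/side7.png",cv2.resize(p["frame"][200:420,230:510,::-1],None,fx=2.5,fy=2.5))
E
```

```text
clock: 6.82
position: [0.4786, -0.1222, 0.0689]
ee_rot: [0.024, 0.78, 0.625, 0.017]
contact_force: [-0.8, 0.4, 0.8]
width: -0.0
t 6.82 local [-79.3 -69.6  68.9] tooly yaw rel chassis 0.36 tilt [ 0.055 -0.016 -0.998] F [-0.76  0.39  0.82] w -0.0
to target (tool mm) [-0.6 24.1  4.3] turn 0.4
```

View pics/side7.png

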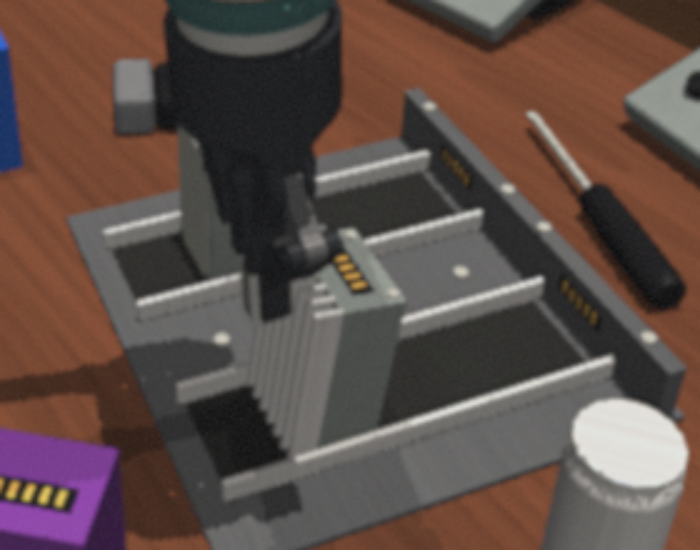

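The module is leaning away from the fins, with its top shifted about 20 px in the crop and its lower edge still in place. I'll keep pushing.

```bash
python3 -m inch '[[-1,0,4,0,0],[-1,0,4,0,0],[-1,0,4,0,0],[-1,0,4,0,0],[-1,0,4,0,0]]'; python3 - <<'E'
from h import *
from rig import *
go(-.055,-.07,.066)
p=eyes.get_image("side"); cv2.imwrite(f"pics/side8.png",cv2.resize(p["frame"][200:420,230:510,::-1],None,fx=2.5,fy=2.5))
E
```

```text
clock: 7.28
position: [0.5009, -0.1272, 0.0703]
ee_rot: [0.024, 0.78, 0.625, 0.017]
contact_force: [-0.6, -0.2, 0.6]
width: 0.0
t 7.28 local [-56.5 -69.4  70.3] tooly yaw rel chassis 0.35 tilt [ 0.057 -0.016 -0.998] F [-0.59 -0.17  0.64] w 0.0
to target (tool mm) [-0.6  1.2  4.4] turn 0.3
```

View pics/side8.png

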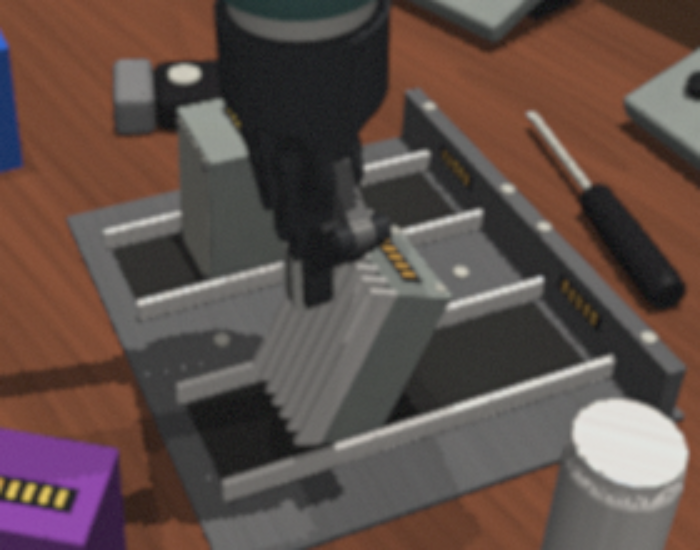

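The module now leans about 25 degrees and is close to its balance point. A little further.

```bash
python3 -m inch '[[-1,0,4,0,0],[-1,0,4,0,0],[-1,0,4,0,0],[-1,0,3,0,0],[-1,0,0,0,0],[-1,0,0,0,0]]'; python3 - <<'E'
from h import *
from rig import *
go(-.055,-.07,.066)
p=eyes.get_image("side"); cv2.imwrite(f"pics/side9.png",cv2.resize(p["frame"][200:420,230:510,::-1],None,fx=2.5,fy=2.5))
E
```

```text
clock: 7.83
position: [0.5195, -0.1316, 0.0714]
ee_rot: [0.025, 0.78, 0.625, 0.018]
contact_force: [0.5, 1.1, 1.1]
width: -0.0
t 7.83 local [-37.3 -69.5  71.4] tooly yaw rel chassis 0.35 tilt [ 0.06  -0.017 -0.998] F [0.46 1.05 1.08] w -0.0
to target (tool mm) [ -0.4 -18.    4.3] turn 0.3
```

View pics/side9.png

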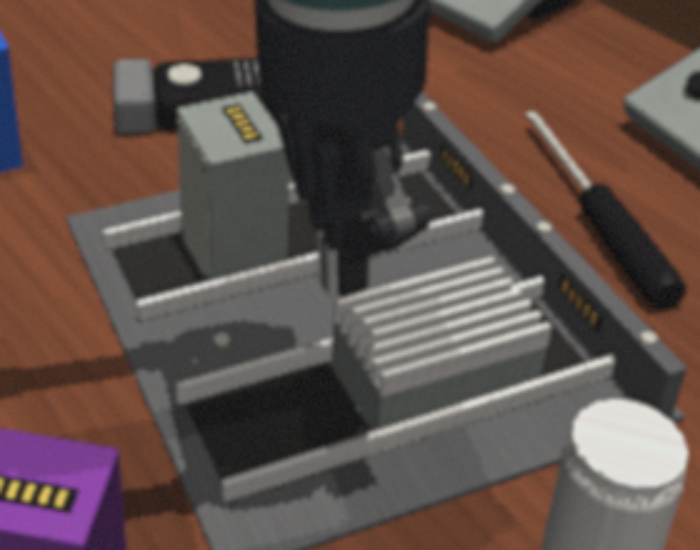

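The module fell cleanly and lies fins up in its lane, tail edge at about (355,385) in the crop. The filter still stands. I'll back off and go down behind the tail.

```bash
python3 -m inch '[[-1,0,-10,0,0],[-1,0,-15,0,0],[-1,0,-12,0,0],[-1,0,-6,0,0],[-1,0,0,0,0],[-1,0,0,0,0]]'; python3 - <<'E'
from h import *
go(-.078,-.07,.012)
E
```

```text
clock: 8.38
position: [0.472, -0.1205, 0.068]
ee_rot: [0.024, 0.78, 0.625, 0.017]
contact_force: [1.0, 0.2, -0.2]
width: 0.0005
t 8.38 local [-86.1 -69.4  68. ] tooly yaw rel chassis 0.35 tilt [ 0.057 -0.016 -0.998] F [ 1.01  0.18 -0.18] w 0.0005
to target (tool mm) [-0.4  4.8 56.4] turn 0.4
```

```bash
python3 -m inch '[[-1,0,-2,15,0],[-1,0,-1,15,0],[-1,0,0,12,0],[-1,0,0,6,0],[-1,0,0,0,0],[-1,0,0,0,0]]'; python3 - <<'E'
from h import *
from rig import *
go(-.042,-.07,.012)
p=eyes.get_image("side"); cv2.imwrite(f"pics/side10.png",cv2.resize(p["frame"][200:420,230:510,::-1],None,fx=2.5,fy=2.5))
p=eyes.get_image("wrist"); cv2.imwrite(f"pics/wrist10.png",p["frame"][:,:,::-1])
E
```

```text
clock: 8.88
position: [0.4763, -0.1224, 0.0203]
ee_rot: [0.028, 0.78, 0.625, 0.019]
contact_force: [0.6, 0.3, 0.5]
width: -0.0
t 8.88 local [-81.5 -70.3  20.3] tooly yaw rel chassis 0.35 tilt [ 0.065 -0.019 -0.998] F [0.59 0.32 0.46] w -0.0
to target (tool mm) [ 0.1 38.9 11. ] turn 0.3
```

View pics/side10.png

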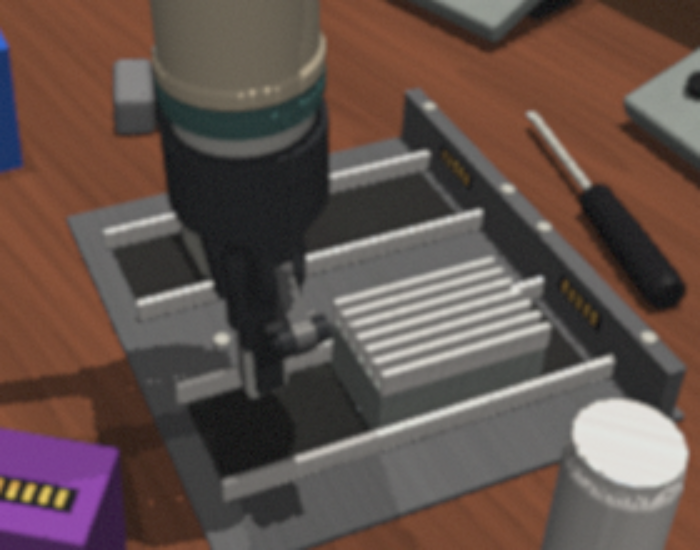

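View pics/wrist10.png

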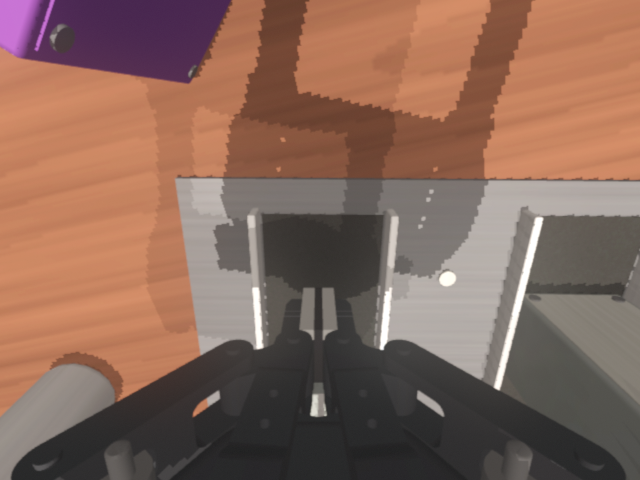

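The tips are low behind the tail and centred in the lane at wrist pixel (318,290). I'll go 8 mm lower, then slide it.

```bash
python3 -m inch '[[-1,0,2,5,0],[-1,0,4,5,0],[-1,0,5,1,0],[-1,0,5,0,0],[-1,0,5,0,0],[-1,0,5,0,0],[-1,0,4,0,0],[-1,0,4,0,0]]'; python3 - <<'E'
from h import *
from rig import *
go(-.042,-.07,.012)
p=eyes.get_image("side"); cv2.imwrite(f"pics/side11.png",cv2.resize(p["frame"][200:420,230:510,::-1],None,fx=2.5,fy=2.5))
E
```

```text
clock: 9.65
position: [0.5158, -0.1316, 0.0134]
ee_rot: [0.031, 0.78, 0.624, 0.021]
contact_force: [-0.5, -0.1, 0.2]
width: 0.0
t 9.65 local [-41.  -70.5  13.4] tooly yaw rel chassis 0.35 tilt [ 0.07  -0.022 -0.997] F [-0.51 -0.12  0.18] w 0.0
to target (tool mm) [ 0.5 -1.1  1.4] turn 0.4
```

View pics/side11.png

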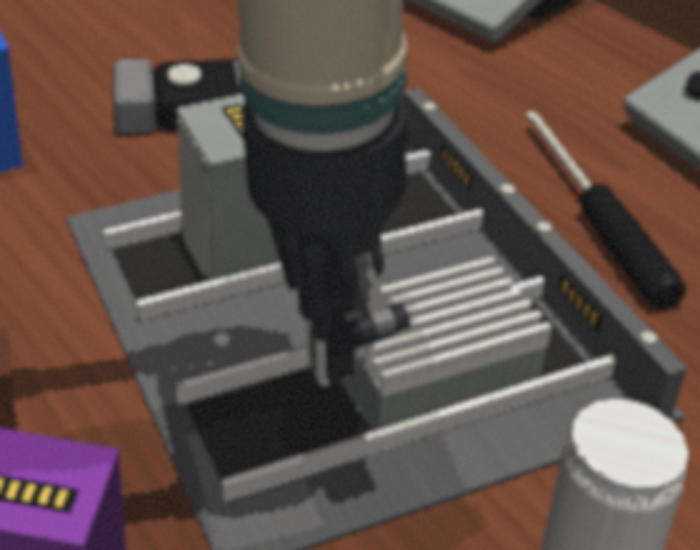

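Just touching or about to. Now I'll slide it in batches and watch the force.

```bash
python3 -m inch '[[-1,0,4,0.3,0],[-1,0,4,0.3,0],[-1,0,4,0.3,0],[-1,0,4,0.3,0],[-1,0,4,0.3,0],[-1,0,4,0.3,0]]'; python3 - <<'E'
from h import *
from rig import *
go(.004,-.07,.012)
p=eyes.get_image("side"); cv2.imwrite(f"pics/side12.png",cv2.resize(p["frame"][200:420,230:510,::-1],None,fx=2.5,fy=2.5))
E
```

```text
clock: 10.2
position: [0.5358, -0.1356, 0.0124]
ee_rot: [0.026, 0.78, 0.625, 0.017]
contact_force: [-3.2, 1.0, 2.4]
width: -0.0002
t 10.2 local [-20.6 -69.8  12.4] tooly yaw rel chassis 0.39 tilt [ 0.059 -0.018 -0.998] F [-3.23  1.03  2.43] w -0.0002
to target (tool mm) [-0.4 24.6  2. ] turn 0.4
```

View pics/side12.png

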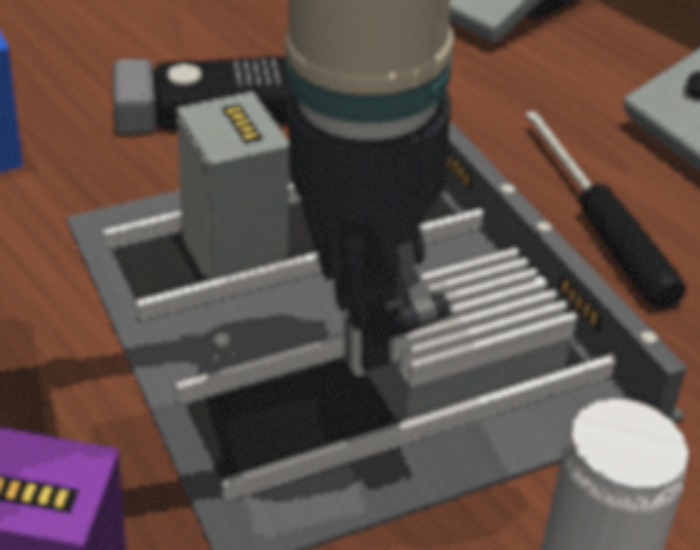

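It's sliding straight at about 3.4 N. I'll continue.

```bash
python3 -m inch '[[-1,0,4,0,0],[-1,0,4,0,0],[-1,0,4,0,0],[-1,0,4,0,0],[-1,0,4,0,0]]'; python3 - <<'E'
from h import *
go(.004,-.07,.012)
E
```

```text
clock: 10.67
position: [0.5588, -0.1407, 0.0129]
ee_rot: [0.027, 0.78, 0.625, 0.018]
contact_force: [-2.1, 0.3, -0.3]
width: 0.0
t 10.67 local [  3.  -69.6  12.9] tooly yaw rel chassis 0.36 tilt [ 0.062 -0.019 -0.998] F [-2.1   0.27 -0.27] w 0.0
to target (tool mm) [-0.4  1.   1. ] turn 0.4
```

```bash
python3 -m inch '[[-1,0,3,0,0],[-1,0,3,0,0]]'; python3 -m inch '[[-1,0,3,0,0],[-1,0,3,0,0]]'; python3 - <<'E'
from h import *
from rig import *
go(.004,-.07,.012)
p=eyes.get_image("side"); cv2.imwrite(f"pics/side13.png",cv2.resize(p["frame"][200:420,230:510,::-1],None,fx=2.5,fy=2.5))
E
```

```text
clock: 10.83
position: [0.5628, -0.1414, 0.0128]
ee_rot: [0.024, 0.78, 0.625, 0.016]
contact_force: [-13.6, 2.5, 10.5]
width: 0.0002
clock: 11.0
position: [0.5624, -0.1412, 0.0127]
ee_rot: [0.018, 0.78, 0.626, 0.012]
contact_force: [-9.2, 0.8, 6.3]
width: 0.0005
t 11.0 local [  6.6 -69.3  12.7] tooly yaw rel chassis 0.47 tilt [ 0.042 -0.014 -0.999] F [-9.16  0.77  6.31] w 0.0005
to target (tool mm) [-0.7 -2.6  0.6] turn 0.5
```

View pics/side13.png

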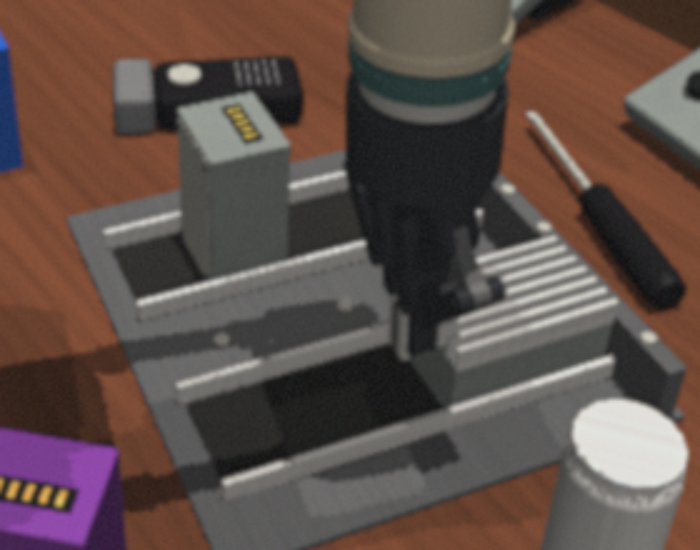

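The force rose to 13.6 N and travel stopped at local x = +6.6 mm, with the module at the wall. I'll retreat and inspect.

```bash
python3 -m inch '[[-1,0,-5,0,0],[-1,0,-12,0,0],[-1,0,-15,0,0],[-1,0,-15,-5,0],[-1,0,-5,-20,0],[-1,0,0,-30,0],[-1,0,0,-35,0],[-1,0,0,-35,0],[-1,0,0,-20,0],[-1,0,-30,0,0],[-1,0,-35,0,0],[-1,0,-35,0,0],[-1,0,-35,0,0],[-1,0,-20,0,0],[-1,0,0,0,0]]'; python3 - <<'E'
from h import *
from rig import *
go(.004,-.07,.012)
for n in ("side","top"):
    p=eyes.get_image(n); f=p["frame"][:,:,::-1]
    c=f[200:420,230:510] if n=="side" else f[150:330,275:465]
    cv2.imwrite(f"pics/{n}14.png",cv2.resize(c,None,fx=2.5 if n=="side" else 3.3,fy=2.5 if n=="side" else 3.3,interpolation=cv2.INTER_CUBIC))
    for t in ("amp_top","stop_right","amp_center"): print(n,t,mark_of(p,t)[:1])
    print(n,"proj stop_right, tail end top corners if home",proj(place([[.115,-.07,.029],[.015,-.04,.054],[.015,-.1,.054],[.115,-.04,.054],[.115,-.1,.054]],CH),p).round(1).tolist())
E
```

```text
clock: 12.3
position: [0.3657, -0.0989, 0.1575]
ee_rot: [0.04, 0.779, 0.625, 0.025]
contact_force: [0.2, -0.1, 0.1]
width: 0.0
t 12.3 local [-194.5  -72.3  157.5] tooly yaw rel chassis 0.47 tilt [ 0.09  -0.031 -0.995] F [ 0.15 -0.13  0.1 ] w 0.0
to target (tool mm) [  2.4 184.  163.6] turn 0.5
side amp_top [{'point': [316.3, 462.0], 'confidence': 0.67}]
side stop_right [{'point': [318.9, 462.7], 'confidence': 0.8}]
side amp_center [{'point': [332.6, 429.2], 'confidence': 0.94}]
side proj stop_right, tail end top corners if home [[461.0, 322.2], [390.7, 313.4], [412.7, 342.6], [451.6, 296.2], [476.9, 322.9]]
top amp_top [{'point': [189.9, 415.9], 'confidence': 0.76}]
top stop_right [{'point': [190.3, 416.7], 'confidence': 0.75}]
top amp_center [{'point': [214.8, 412.8], 'confidence': 0.69}]
top proj stop_right, tail end top corners if home [[417.5, 188.6], [394.7, 233.3], [426.3, 239.8], [404.5, 182.4], [435.6, 188.7]]
```

View pics/side14.png

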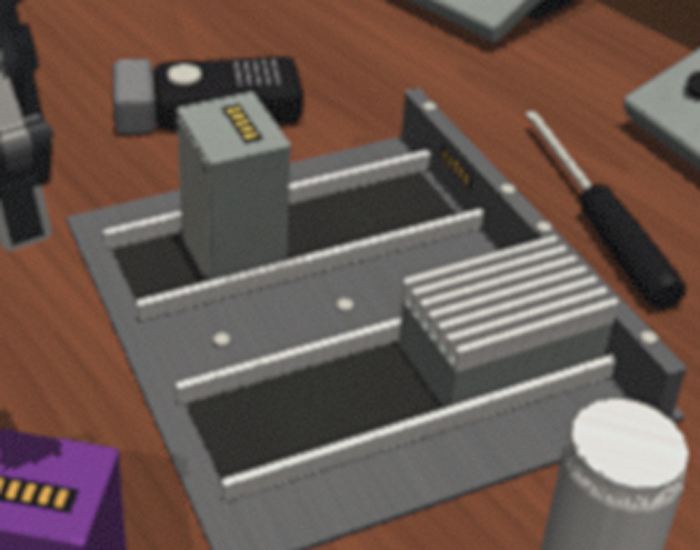

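View pics/top14.png

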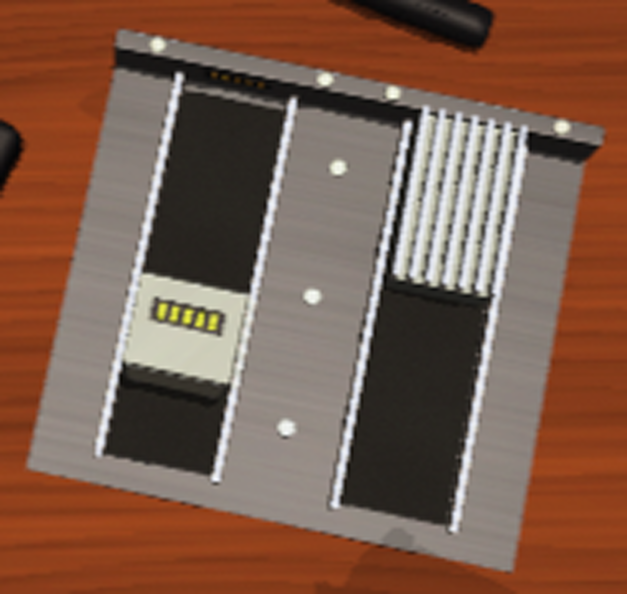

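Both views show the amp fins up, its tail corners where "home" predicts: top view about (395,233) and (424,239), predicted (394.7,233.3) and (426.3,239.8). amp_top and stop_right coincide within about 3 px in both cameras. The filter, can and driver sit as before, and so does what shows of the mic. The gripper is clear, so I'm handing in.

```bash
python3 -c "
from rig import manip
manip.sign_off(); print(manip.get_state()['clock'])"
```

```text
the job is handed in; nothing more can be done
the job is handed in; nothing more can be done
```

The amp is lying fins up in the right-hand (y = -70 mm) lane, home against the end wall. I pushed it over with the shut fingertips, then slid it in by its tail. The job was handed in at about 12.6 s, with the gripper clear of everything.

**At the wall:** the slide took about 3.4 N. At the wall the push force rose to 13.6 N and travel stopped. Afterwards the amp's tail corners were within a few pixels of where "home" predicts. `amp_top` matched `stop_right` to about 1 px in the top camera and 3 px in the side one.

**Other items:** in the final pictures the filter still stands in the left lane. The can, the driver and what shows of the mic look unmoved, judged by eye only.

**What disagreed:**
- **Fingertip height:** the visible fingertips end about 20 mm behind the reported TCP. My first pass therefore went just over the amp's top without touching it, and I lowered the tool and pushed again.
- **Squareness:** the tail edge appears about 1 degree off the wall line in the top view, which is within my reading error.

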